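# Clear and align the mounting disc in the bench jig

### The job

Two nested metal cups have been left standing on the flat-edged disc in the jig: pull them apart and stand each upright in the row tray of its own size, next to the cup already there. Then turn the disc in place, pushing one of its posts round with a fingertip, until its flat edge is square to the steel alignment bar and faces it, and only then slide the bar up until the flat lies flush against it. Do not lift the disc out of the jig, do not tip the cups over, and leave everything else where it is.

Things in the scene. Friction and masses are not known exactly. Their poses are not given: they have to be found in the camera images.
- jig: Black base plate of the alignment jig, fixed to the bench, 12 mm thick. Origin: on the bench under the centre of the bore on which the disc turns. Its x axis is the direction in which the bar slides towards the disc; the plate reaches 125 mm to -x, 80 mm to +x, 85 mm to either side (y).
- disc: Aluminium disc, 130 mm diameter, 6 mm thick, 0.24 kg, flat on the jig plate, held by a hub under it (24 mm, in the bore with 1.2 mm play): it turns either way but cannot slide away. Origin: centre of its underside. Its flat is on its -x side, 50 mm from the centre, 83 mm long. The flat faces the bar when disc x points as jig x; it starts 1.0 to 5.2 rad counterclockwise from there.
- post_a (a point): Middle of the top of a round steel post on the disc, 12 mm diameter, standing 18 mm above the disc's top face, at y = +45 mm, x = 0 of the disc. Pushed along its circle, square to the radius, it turns the disc with about 1 to 3 N and the disc stops when the push stops; pushed inwards or outwards it jams on the hub.
- post_b (a point): The same for the other post, at y = -45 mm of the disc.
- flat_mid (a point): Middle of the disc's flat edge, half way up its thickness.
- bar_face (a point): Middle of the face of the alignment bar that looks at the disc, 3 mm above the jig plate; axes as the jig's. The bar is a plain steel bar, 110 mm long (jig y), 16 mm thick (it reaches from this face 16 mm to jig -x), its top 20 mm above the jig plate. It can be pushed from behind.
- bar (a joint): How far the bar has been slid towards the disc, m: 0 = fully back (face 73 mm from the bore's centre), 0.026 its end stop. The flat stops it at 0.022 to 0.024, the disc's round edge at 0.007 to 0.009. It slides with 2 N friction and stays where it is left; it starts at 0 to 4 mm.
- cup_small: Narrow tall steel cup, straight sides, 42 mm outer diameter, 72 mm tall, wall and floor 3 mm, about 60 g. Origin: centre of its underside. It starts standing loosely inside cup_large and sticks up about 27 mm out of it.
- cup_large: Wide low steel cup, straight sides, 57 mm outer diameter, 51 mm inner diameter, 48 mm tall, wall and floor 3 mm, about 70 g. Origin: centre of its underside. It starts standing on the disc, near its centre, between the posts.
- row_small: Narrow grey row tray for small cups, fixed; outside 158 mm long (its x) by 60 mm wide (its y), walls 16 mm high, inside 150 by 52 mm, floor 4 mm above the bench. Origin: centre of its underside on the bench.
- row_large: Wide grey row tray for large cups, fixed; outside 158 mm long (its x) by 76 mm wide (its y), walls 16 mm high, inside 150 by 68 mm, floor 4 mm above the bench. Origin: centre of its underside on the bench. The two trays may have changed places.
- row_small_free (a point): On the floor of the narrow tray, 40 mm from its middle to its -x: centre of the free half.
- row_large_free (a point): On the floor of the wide tray, 40 mm from its middle to its -x: centre of the free half.
- parked_small: A cup like cup_small already standing in the other (+x) half of the narrow tray. Leave it there. Origin: centre of its underside.
- parked_large: A cup like cup_large already standing in the other (+x) half of the wide tray. Leave it there. Origin: centre of its underside.
- screwdriver: Bystander: screwdriver, 170 mm, lying to the robot's right of the jig, at most 35 mm high.
- capacitor: Bystander: grey box capacitor, 34 x 20 x 36 mm tall.
- choke: Bystander: copper ring choke, 44 mm diameter, 18 mm high.
- probe: Bystander: black test probe, 135 mm long, 16 mm high.
- multimeter: Bystander: orange multimeter lying flat, 175 x 85 x 45 mm.
Not all that is in view belongs to the job. What is shaped like the row_small but purple or red is not meant.

How it is judged:
On the way, in this order (a step that is already met when the one before it is completed fails the run):
1. the small cup has been pulled out of the large one (horizontal distance between cup_small and cup_large above 0.055 m), for 0.1 s.
2. each cup stands released and upright in the row tray of its own size (x of cup_small in the frame of row_small between -0.075 and 0.075 m and y of cup_small in the frame of row_small between -0.01 and 0.01 m and z of cup_small in the frame of row_small below 0.007 m and angle between each of cup_small, cup_large's own z axis and vertical below 0.1 rad and contact force between each of cup_small, cup_large and the fingers below 0.05 N and x of cup_large in the frame of row_large between -0.075 and 0.075 m and y of cup_large in the frame of row_large between -0.01 and 0.01 m and z of cup_large in the frame of row_large below 0.007 m), for 0.2 s.
3. the disc has been turned until its flat faces the bar, square within 0.2 rad, while the bar is still back (less than 10 mm out) (angle between the x axis of disc and the x axis of jig, either way round below 0.2 rad and x of flat_mid in the frame of jig below -0.03 m and value of joint bar below 0.01 m), for 0.2 s.
At the end, for the whole second after the job is handed in: Each cup stands released, still and upright (0.1 rad) on the floor of its own-size tray, within 10 mm of its centre line; the disc lies flat in the jig, at rest, its flat parallel to the bar within 0.05 rad and less than 3 mm from it; nothing else moved over 30 mm (all of step 2 and linear speed of each of cup_small, cup_large, disc below 0.02 m/s and angle between the x axis of disc and the x axis of jig, either way round below 0.05 rad and x of flat_mid in the frame of bar_face between -0.003 and 0.003 m and z of disc in the frame of jig below 0.0145 m and angle between disc's own z axis and vertical below 0.03 rad and angular speed of disc below 0.05 rad/s); the robot touches nothing.
It fails at once if a cup is tipped over (more than 0.6 rad) (angle between any of cup_small, cup_large, parked_small, parked_large's own z axis and vertical above 0.6 rad).
It fails at once if the disc is lifted out of the jig or tilted (z of disc in the frame of jig above 0.021 m or angle between disc's own z axis and vertical above 0.15 rad).
It fails at once if a bystander is moved more than 30 mm (distance of any of parked_large, parked_small, screwdriver, capacitor, choke, probe, multimeter from where it was at the start of the episode above 0.03 m).
It also fails if it takes over 72 s, if anything falls off the work surface, if the arm or the gripper's body presses on something with over 40 N, if the wrist force passes 120 N, or if a joint passes its speed limit or range.

### The arm

A 6-joint arm with a two-finger parallel gripper is mounted at the origin on the work surface. World frame = base frame: x ahead of the robot, y to its left, z up, the work surface at z = 0. Lengths are in m, angles in rad, forces in N, time in s.
With the tool pointing down it reaches from about 0.35 to 0.975 m from the base axis. Payload 17.4 kg.
Tool frame: the origin (TCP) lies on the centre line of the jaws, within the pads' length; the fingertips stand 22 mm ahead of it and the grasp point (between the pads) lies 3 mm ahead of it (env.nose_length is the distance from the TCP to the fingertips, in m); z points along the fingers, y is the direction in which the jaws open and shut (so a half turn about z gives the same grasp; the last joint's range is limited). The gripper opens to 85 mm and grips with 20 to 120 N. Pads are 22 mm wide; open, the fingers measure 114 mm over their backs; the gripper's body (76 mm by 85 mm) begins 54 mm behind the grasp point. The pads swing forward as they close: fully open they stand 13 mm farther back than shut.
Start: joints at [1.302, 0.116, 1.442, -0, 1.584, -0.038], TCP at [0.154, 0.657, 0.253] pointing down, gripper open.
Joint ranges: [-2.83, 2.83], [-0.83, 2.19], [0.07, 2.5], [-1.14, 4.28], [0.01, 3], [-2.97, 2.97]. Speed limits (rad/s): [1.89, 1.89, 2.22, 3.14, 3.14, 3.14].

### API

Orientations are given as a unit quaternion [x, y, z, w].
In Python, from station import state, cams, env gives the robot as it stands. The module is installed in compiled form; this text tells all that it offers.
- The arm moves only by the tool move_arm, never from a script. Its arguments are lists of equal length, an entry for each row: "dp": the shift along the world's x, y, z in m, a list of three; "twist": the turn, a rotation vector about the world's x, y, z in degrees, a list of three. A call has 1 to 12 rows; each row is the pose to reach, as a shift and turn from the pose commanded when the call began; what a row does not reach only later rows make up. A row lasts 1/10 s, in which the tool goes at most 50 mm and 8.59 degrees, less where a joint would pass 70% of its speed; a pose out of reach is approached as far as the arm can. A call with a gripper value outside its range is refused whole. "grip" is the finger opening in m, from 0 to 0.0854, set as the call begins (left out, the last holds). The fingers move at their own pace and stop on an object; "squeeze" is the grip in N (left out, the last holds). Time passes only in rows, so rows that repeat a pose let the fingers close. It gives the time, the measured TCP pose, the force and the opening at its end, in the units of the state.
- state(): the state, without advancing time (a new reading comes with each control period).
- cams.get_image(name): name is "scene" or "top"; returns a dict with "pixels" (384x512x3 uint8, red, green, blue), "fx", "fy", "cx", "cy" (pixels), "world_from_camera" (4x4, takes a point from camera to world coordinates). Camera axes: x right, y up, looking along -z (the intrinsics and any distortion apply to the point x, -y, -z); pixel columns grow to the right and rows downward; lengths in m; the calibration is good to about 2 mm. A picture is of the moment at which its call begins. There is no depth.
- env.hand_in(): hands the job in, once; it reports no verdict.
The state is a dict: "time": time; "q": joint angles; "qvel": joint speeds; "effort": joint torques, N m; "position": TCP position; "eef_rot": TCP orientation; "force": force on the tool from outside, world axes, zero at the start; "ft_torque": the same for the moment, N m; "width": opening from 0.0 (shut) to 1.0 (fully open).
Only numpy, scipy, OpenCV 4.12 (cv2) and the standard library are available. Lean on these libraries where they do the work, as an engineer would, in place of code of your own. Each camera call takes 0.05 s, during which the arm holds its last target. There are 200 camera calls.

## Working session

There is one attempt and no reset: what is moved stays moved. The work goes in short steps, Python scripts to look and compute and a tool call to move; the robot and the scene stay as the last step left them, time stands still between calls to the robot, and variables do not carry over. Pictures are saved under pics/ and viewed, about 8 in all and at most 12, crops included, and the job is handed in when it is done.

Besides the shell and the picture viewer there is one more tool, called after "Call:" as a command line: name --argument value ..., lists and objects as JSON in quotes. move_arm: Moves the arm, as the interface text tells. Its arguments: {"type":"object","properties":{"dp":{"type":"array"},"twist":{"type":"array"},"grip":{"type":"number"},"squeeze":{"type":"number"}},"required":["dp","twist"]}

```bash
mkdir -p pics; cat > h.py <<'E'
import numpy as np, cv2
from station import state, cams, env
def snap(name, out):
    im=cams.get_image(name); np.savez('pics/'+out+'.npz',**im)
    cv2.imwrite('pics/'+out+'.png',im['pixels'][:,:,::-1]); return im
def px2w(im,u,v,z):
    T=im['world_from_camera']; d=T[:3,:3]@np.array([(u-float(im['cx']))/float(im['fx']),-(v-float(im['cy']))/float(im['fy']),-1.])
    o=T[:3,3]; return o+d*(z-o[2])/d[2]
def w2px(im,p):
    T=im['world_from_camera']; c=T[:3,:3].T@(np.asarray(p,float)-T[:3,3])
    return np.array([im['cx']+im['fx']*c[0]/-c[2], im['cy']-im['fy']*c[1]/-c[2]])
def crop(im,u0,v0,u1,v1,s,out):
    p=im['pixels'][v0:v1,u0:u1,::-1]; cv2.imwrite('pics/'+out+'.png',cv2.resize(p,None,fx=s,fy=s,interpolation=cv2.INTER_CUBIC))
E
python3 - <<'E'
from h import *
a=snap('top','t0');b=snap('scene','s0')
for i in(a,b): print({k:np.round(v,4).tolist() for k,v in i.items() if k!='pixels'})
m=np.hstack([a['pixels'],b['pixels']])[:,:,::-1]
crop(a,0,0,512,384,1.56,'t0b');crop(b,0,0,512,384,1.56,'s0b')
print(state())
E
```

```text
{'fx': 494.2719, 'fy': 494.2719, 'cx': 240.8782, 'cy': 177.1515, 'world_from_camera': [[0.0256, 0.9914, -0.1282, 0.3399], [-0.9997, 0.0258, 0.0, -0.0313], [0.0034, 0.1281, 0.9918, 1.8313], [0.0, 0.0, 0.0, 1.0]]}
{'fx': 373.8189, 'fy': 373.8189, 'cx': 253.4124, 'cy': 188.9145, 'world_from_camera': [[-0.2539, -0.6204, 0.742, 1.377], [0.9672, -0.1626, 0.1951, 0.1568], [-0.0004, 0.7672, 0.6414, 0.7562], [0.0, 0.0, 0.0, 1.0]]}
{'time': 0.1, 'q': array([ 1.30217032e+00,  1.16433666e-01,  1.44220883e+00, -7.22840215e-09,
        1.58400781e+00, -3.78046453e-02]), 'qvel': array([-9.51201314e-04, -1.51381412e-03, -6.55683066e-04,  9.20765027e-04,
        7.26000611e-05, -7.84131549e-04]), 'effort': array([ 1.80657211e-03, -7.33654976e+01, -6.33800983e+01,  5.74420119e-05,
        5.16825006e-03,  7.62698448e-06]), 'position': array([0.15439544, 0.65694685, 0.25263248]), 'eef_rot': array([ 1.15154633e-01,  9.93347437e-01, -5.22635225e-04, -8.07046017e-05]), 'force': array([-0.02633161,  0.02605938, -0.11165273]), 'ft_torque': array([ 1.01500409e-02, -8.63387249e-06, -8.61490024e-03]), 'width': 0.9958722810100875}
```

View pics/t0b.png

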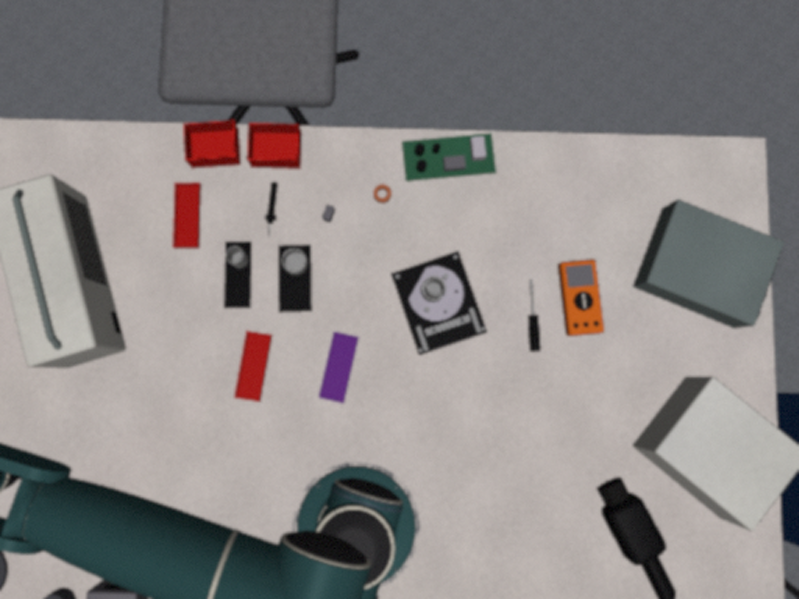

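View pics/s0b.png

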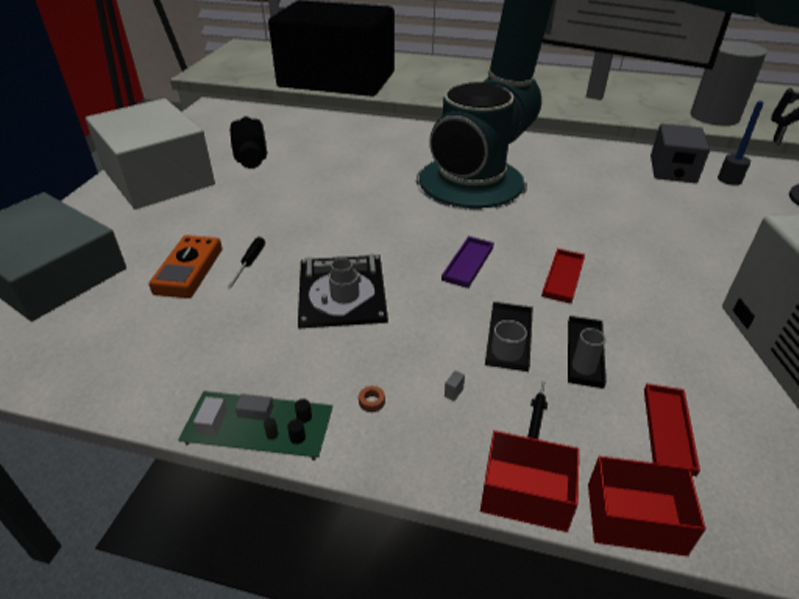

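Top view: jig at about (438,302), bar on its robot side, narrow tray at (237,275), wide tray at (295,278), with free halves towards the robot. Next, enlarged crops.

```bash
python3 - <<'E'
from h import *
a=dict(np.load('pics/t0.npz'));b=dict(np.load('pics/s0.npz'))
f=lambda im,u0,v0,s:cv2.resize(im['pixels'][v0:v0+75,u0:u0+100,::-1],None,fx=s,fy=s,interpolation=cv2.INTER_CUBIC)
A=f(a,230,155,4);B=f(a,130,140,4);C=f(b,170,150,4);D=f(b,300,185,4)
cv2.imwrite('pics/q0.png',np.vstack([np.hstack([A,B]),np.hstack([C,D])]))
E
```

```text
(no output)
```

View pics/q0.png

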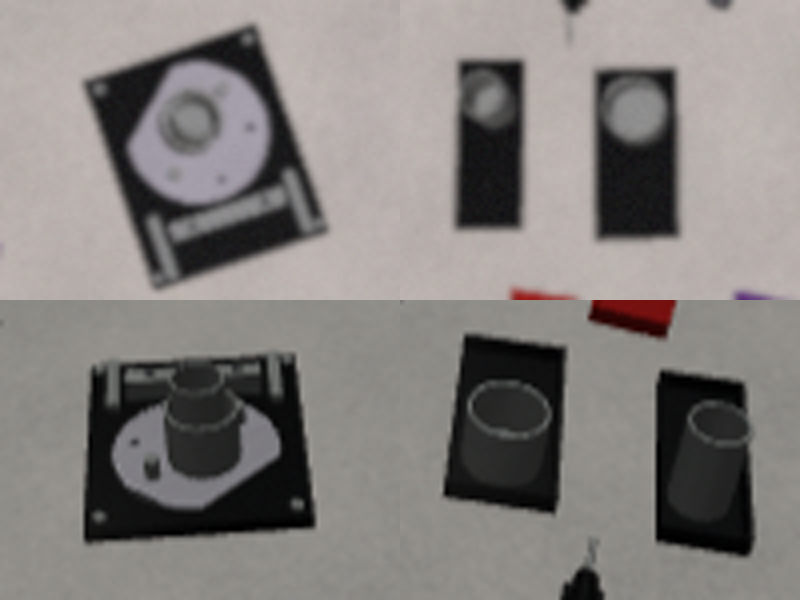

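```bash
python3 - <<'E'
from h import *
a=dict(np.load('pics/t0.npz'));b=dict(np.load('pics/s0.npz'))
P=lambda im,u0,v0,L,z:np.array([px2w(im,u0+u/4-.375,v0+v/4-.375,z)[:2] for u,v in L])
r=lambda x:print(np.round(x,4).tolist())
J=P(a,230,155,[(85,80),(255,25),(327,230),(157,290)],.012)
r(J);r([np.linalg.norm(J[i]-J[(i+1)%4]) for i in range(4)])
x=(J[0]-J[3]+J[1]-J[2]);x/=np.linalg.norm(x);y=np.array([-x[1],x[0]])
c=J.mean(0)+x*.0225;print('jig',c,np.arctan2(x[1],x[0]))
po=P(a,230,155,[(222,88),(175,173)],.036);r(po);r(po.mean(0));d=po[0]-po[1];print('postdist',np.linalg.norm(d),'dir',np.arctan2(d[1],d[0]))
f=P(a,230,155,[(130,145),(175,65)],.018);d=f[1]-f[0];print('flat len',np.linalg.norm(d),np.arctan2(d[1],d[0]),'mid',f.mean(0)-c)
n=f.mean(0)-c;print('rotation disc', np.arctan2(-n[1],-n[0])-np.arctan2(x[1],x[0]))
bf=P(a,230,155,[(168,221),(283,190)],.032);print('barface', [((q-c)@x,(q-c)@y) for q in bf])
print('small top rim top',P(a,230,155,[(190,122)],.093),'scene',P(b,170,150,[(195,78)],.093))
print('large scene',P(b,170,150,[(203,118)],.066))
for n,L in(('S',[(60,62),(122,62),(120,228),(57,228)]),('L',[(197,70),(275,70),(678-400,235),(197,238)])):
    T=P(a,130,140,L,.016);x=(T[0]-T[3]+T[1]-T[2]);x/=np.linalg.norm(x)
    r([np.linalg.norm(T[i]-T[(i+1)%4]) for i in range(4)])
    print(n,T.mean(0),np.arctan2(x[1],x[0]),'free',T.mean(0)-.04*x)
print('parkS',P(b,300,185,[(319,122)],.076),'parkL',P(b,300,185,[(110,108)],.052))
E
```

```text
[[0.5854, -0.0683], [0.6413, -0.2255], [0.452, -0.2941], [0.3931, -0.1387]]
[0.1669, 0.2012, 0.1662, 0.2048]
jig [ 0.53908575 -0.17395224] 0.34917608695633573
[[0.578, -0.1934], [0.4989, -0.1517]]
[0.5385, -0.1726]
postdist 0.08950027842971121 dir -0.48475246211541934
flat len 0.08556133100433572 -0.48895695163148534 mid [0.02393747 0.04282376]
rotation disc -2.4296811250459847
barface [(np.float64(-0.06935066392524983), np.float64(0.054583320408837)), (np.float64(-0.07595867786968614), np.float64(-0.05408780173053985))]
small top rim top [[ 0.53940848 -0.16041087]] scene [[ 0.54779176 -0.16819289]]
large scene [[ 0.5594756  -0.15966738]]
[0.0577, 0.155, 0.058, 0.155]
S [0.5710957  0.29739971] 0.03368255594132702 free [0.53111839 0.29605266]
[0.0725, 0.154, 0.0745, 0.1567]
L [0.56694399 0.16114315] 0.04804100755019563 free [0.52699014 0.15922225]
parkS [[0.60990717 0.29590926]] parkL [[0.60487156 0.16241392]]
```

Call:
move_arm --dp '[[0.39,-0.822,-0.05],[0.39,-0.822,-0.05],[0.39,-0.822,-0.05],[0.39,-0.822,-0.05],[0.39,-0.822,-0.05],[0.39,-0.822,-0.05],[0.39,-0.822,-0.05],[0.39,-0.822,-0.05],[0.39,-0.822,-0.05],[0.39,-0.822,-0.05],[0.39,-0.822,-0.05],[0.39,-0.822,-0.05]]' --twist '[[0,0,15],[0,0,15],[0,0,15],[0,0,15],[0,0,15],[0,0,15],[0,0,15],[0,0,15],[0,0,15],[0,0,15],[0,0,15],[0,0,15]]' --grip 0.085 --squeeze 20

```text
time: 1.3
position: [0.4114, 0.1138, 0.2203]
eef_rot: [-0.016, 1.0, 0.0, 0.0]
force: [1.3, -0.1, -0.3]
width: 0.997
```

Call:
move_arm --dp '[[0.133,-0.279,-0.02],[0.133,-0.279,-0.02],[0.133,-0.279,-0.02],[0.133,-0.279,-0.02],[0.133,-0.279,-0.02],[0.133,-0.279,-0.02],[0.133,-0.279,-0.02],[0.133,-0.279,-0.02],[0.133,-0.279,-0.02],[0.133,-0.279,-0.02]]' --twist '[[0,0,0],[0,0,0],[0,0,0],[0,0,0],[0,0,0],[0,0,0],[0,0,0],[0,0,0],[0,0,0],[0,0,0]]'

```text
time: 2.3
position: [0.5439, -0.1619, 0.2007]
eef_rot: [-0.016, 1.0, -0.0, 0.0]
force: [0.8, -0.8, 0.4]
width: 0.998
```

```bash
python3 - <<'E'
from h import *
b=snap('scene','s1');print(state()['position'],env.nose_length)
crop(b,160,90,280,240,5,'s1b') if 0 else None
p=b['pixels'][100:240,160:300,::-1].copy();p=cv2.resize(p,None,fx=4,fy=4,interpolation=cv2.INTER_CUBIC)
t=np.linspace(0,2*np.pi,80)
for z,r,c,col in((.093,.021,(.544,-.165),(0,255,0)),(.066,.0285,(.544,-.165),(0,0,255)),(.018,.0285,(.544,-.165),(0,0,255))):
    q=np.array([(w2px(b,(c[0]+r*np.cos(k),c[1]+r*np.sin(k),z))-[160,100])*4+1.5 for k in t]);cv2.polylines(p,[q.astype(np.int32)],True,col)
cv2.imwrite('pics/s1b.png',p)
E
```

```text
[ 0.54398542 -0.161929    0.20081876] 0.022
```

View pics/s1b.png

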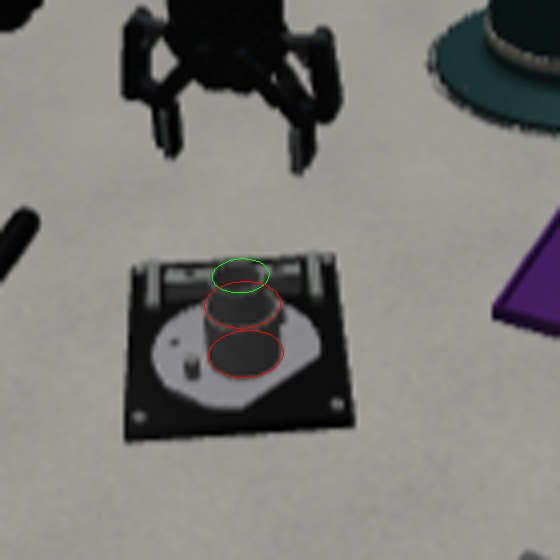

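The overlaid rims match the cups at (0.544,-0.165) within about 2 mm. I'll descend and grip the small cup by its top.

Call:
move_arm --dp '[[0,-0.002,-0.04],[0,-0.002,-0.08],[0,-0.002,-0.1],[0,-0.002,-0.108],[0,-0.002,-0.108],[0,-0.002,-0.108]]' --twist '[[0,0,0],[0,0,0],[0,0,0],[0,0,0],[0,0,0],[0,0,0]]'

```text
time: 2.95
position: [0.5448, -0.165, 0.094]
eef_rot: [-0.016, 1.0, -0.0, 0.001]
force: [-0.2, 0.2, 0.8]
width: 0.995
```

Call:
move_arm --dp '[[0,0,0],[0,0,0],[0,0,0],[0,0,0],[0,0,0],[0,0,0],[0,0,0],[0,0,0]]' --twist '[[0,0,0],[0,0,0],[0,0,0],[0,0,0],[0,0,0],[0,0,0],[0,0,0],[0,0,0]]' --grip 0.03 --squeeze 25

```text
time: 3.75
position: [0.5446, -0.1653, 0.0931]
eef_rot: [-0.015, 1.0, -0.0, 0.0]
force: [-0.7, -0.0, 4.8]
width: 0.471
```

Call:
move_arm --dp '[[0,0,0.01],[0,0,0.03],[0,0,0.06],[0,0,0.09],[0,0,0.11],[0,0,0.13],[0,0,0.13],[0,0,0.13]]' --twist '[[0,0,0],[0,0,0],[0,0,0],[0,0,0],[0,0,0],[0,0,0],[0,0,0],[0,0,0]]'

```text
time: 4.55
position: [0.5441, -0.1652, 0.2222]
eef_rot: [-0.015, 1.0, -0.0, 0.0]
force: [0.7, -0.0, -1.2]
width: 0.472
```

```bash
python3 - <<'E'
from h import *
b=snap('scene','s2');print(state()['position'],state()['force'],state()['width'])
crop(b,160,80,300,240,4,'s2b')
E
```

```text
[ 0.54391247 -0.16505373  0.22137443] [-0.03449941 -0.60648518 -1.61394492] 0.4780600905367837
```

View pics/s2b.png

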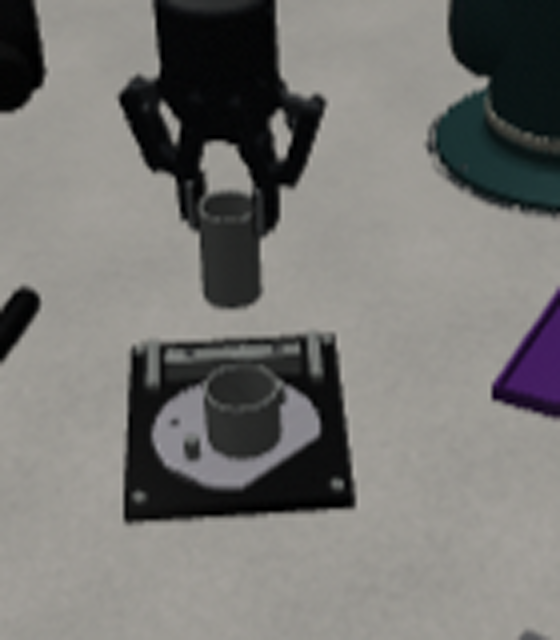

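Small cup lifted upright; the large one stayed put. Now carrying it to the narrow tray.

Call:
move_arm --dp '[[-0.001,0.03,0],[-0.002,0.07,0],[-0.003,0.115,0],[-0.005,0.16,0],[-0.006,0.205,0],[-0.008,0.25,0],[-0.009,0.295,0],[-0.01,0.34,0],[-0.011,0.385,0],[-0.012,0.425,0],[-0.013,0.45,0],[-0.013,0.461,0]]' --twist '[[0,0,0],[0,0,0],[0,0,0],[0,0,0],[0,0,0],[0,0,0],[0,0,0],[0,0,0],[0,0,0],[0,0,0],[0,0,0],[0,0,0]]'

```text
time: 5.8
position: [0.5304, 0.2978, 0.2206]
eef_rot: [-0.016, 1.0, -0.0, -0.001]
force: [1.0, 0.2, -1.3]
width: 0.471
```

Call:
move_arm --dp '[[0,0,0],[0,0,0],[0,0,-0.04],[0,0,-0.08],[0,0,-0.11],[0,0,-0.125],[0,0,-0.13],[0,0,-0.13],[0,0,-0.13]]' --twist '[[0,0,2],[0,0,2],[0,0,2],[0,0,2],[0,0,2],[0,0,2],[0,0,2],[0,0,2],[0,0,2]]'

```text
time: 6.7
position: [0.5319, 0.296, 0.0941]
eef_rot: [-0.033, 0.999, 0.0, 0.001]
force: [0.2, 0.1, -0.5]
width: 0.476
```

```bash
python3 - <<'E'
from h import *
b=snap('scene','s3');a=snap('top','t3');print(state()['position'],state()['force'],state()['width'])
A=cv2.resize(b['pixels'][140:290,290:430,::-1],(560,600),interpolation=cv2.INTER_CUBIC);cv2.imwrite('pics/s3b.png',A)
E
```

```text
[0.5318221  0.29610541 0.0939837 ] [ 0.47206606 -0.03506694 -1.0615456 ] 0.47232344808119114
```

View pics/s3b.png

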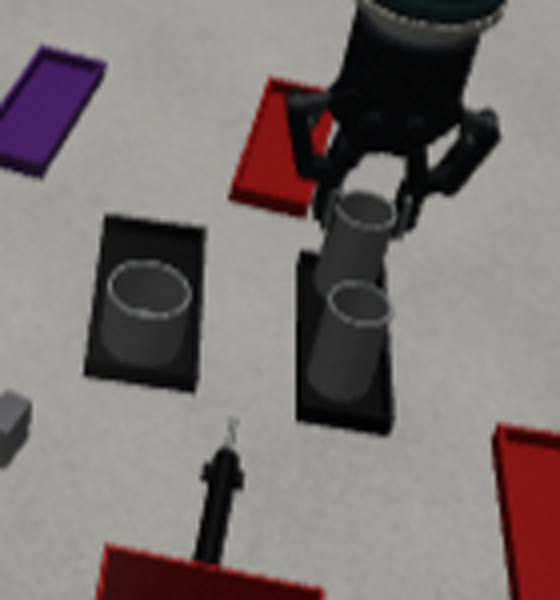

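Call:
move_arm --dp '[[0,0,-0.008],[0,0,-0.014],[0,0,-0.016],[0,0,-0.017],[0,0,-0.017]]' --twist '[[0,0,0],[0,0,0],[0,0,0],[0,0,0],[0,0,0]]'

```text
time: 7.3
position: [0.5315, 0.2958, 0.0761]
eef_rot: [-0.033, 0.999, -0.0, 0.0]
force: [-2.2, -3.8, 9.5]
width: 0.471
```

Contact at the expected height (0.076). Release and retreat.

Call:
move_arm --dp '[[0,0,0.001],[0,0,0.001],[0,0,0.001],[0,0,0.001],[0,0,0.001],[0,0,0.03],[0,0,0.07],[0,0,0.11],[0,0,0.145],[0,0,0.145]]' --twist '[[0,0,0],[0,0,0],[0,0,0],[0,0,0],[0,0,0],[0,0,0],[0,0,0],[0,0,0],[0,0,0],[0,0,0]]' --grip 0.065

```text
time: 8.3
position: [0.5324, 0.2965, 0.2261]
eef_rot: [-0.033, 0.999, 0.002, 0.003]
force: [0.6, 1.2, -0.1]
width: 0.762
```

Call:
move_arm --dp '[[0.001,-0.03,0],[0.002,-0.07,0],[0.003,-0.115,0],[0.005,-0.16,0],[0.006,-0.205,0],[0.008,-0.25,0],[0.009,-0.295,0],[0.01,-0.34,0],[0.011,-0.385,0],[0.012,-0.425,0],[0.013,-0.45,0],[0.013,-0.461,0]]' --twist '[[0,0,0],[0,0,0],[0,0,0],[0,0,0],[0,0,0],[0,0,0],[0,0,0],[0,0,0],[0,0,0],[0,0,0],[0,0,0],[0,0,0]]' --grip 0.085

```text
time: 9.5
position: [0.5439, -0.1672, 0.2196]
eef_rot: [-0.032, 0.999, 0.0, -0.0]
force: [-0.3, 0.3, -0.0]
width: 0.995
```

```bash
python3 - <<'E'
from h import *
b=snap('scene','s4');print(state()['position'],state()['force'],state()['width'])
p=cv2.resize(b['pixels'][140:260,150:400,::-1],None,fx=3.2,fy=3.2,interpolation=cv2.INTER_CUBIC)
t=np.linspace(0,2*np.pi,80)
for x,y,z,r in((.544,-.165,.066,.0285),(.531,.296,.076,.021)):
    q=np.array([(w2px(b,(x+r*np.cos(k),y+r*np.sin(k),z))-[150,140])*3.2+1.1 for k in t]);cv2.polylines(p,[q.astype(np.int32)],True,(0,255,0))
cv2.imwrite('pics/s4b.png',p)
E
```

```text
[ 0.54396037 -0.16736781  0.21963491] [-1.08886685 -0.32025019 -0.56403615] 0.992697384282723
```

View pics/s4b.png

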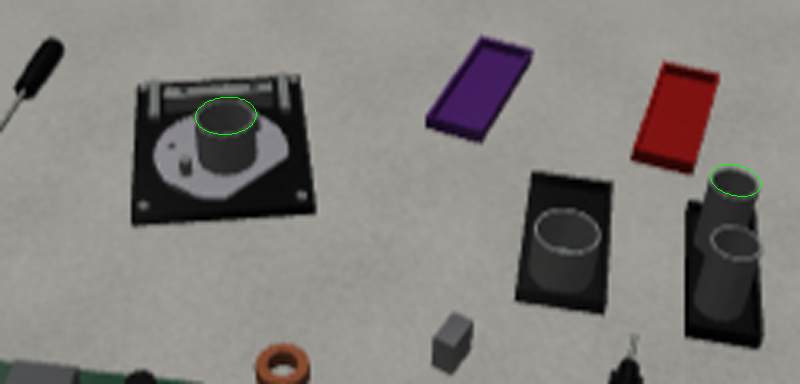

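Small cup stands in its tray; the large one is as expected. Grip the large one.

Call:
move_arm --dp '[[0.002,0.002,-0.04],[0.002,0.002,-0.085],[0.002,0.002,-0.125],[0.002,0.002,-0.145],[0.002,0.002,-0.152],[0.002,0.002,-0.152],[0.002,0.002,-0.152]]' --twist '[[0,0,0],[0,0,0],[0,0,0],[0,0,0],[0,0,0],[0,0,0],[0,0,0]]'

```text
time: 10.25
position: [0.5469, -0.163, 0.0698]
eef_rot: [-0.033, 0.999, -0.0, 0.001]
force: [1.1, 0.3, 1.7]
width: 0.993
```

Call:
move_arm --dp '[[0,0,0],[0,0,0],[0,0,0],[0,0,0],[0,0,0],[0,0,0],[0,0,0]]' --twist '[[0,0,0],[0,0,0],[0,0,0],[0,0,0],[0,0,0],[0,0,0],[0,0,0]]' --grip 0.045

```text
time: 10.95
position: [0.5468, -0.1633, 0.0699]
eef_rot: [-0.033, 0.999, -0.0, 0.001]
force: [-2.3, 1.6, 9.1]
width: 0.664
```

Call:
move_arm --dp '[[0,0,0.01],[0,0,0.03],[0,0,0.06],[0,0,0.09],[0,0,0.12],[0,0,0.14],[0,0,0.14]]' --twist '[[0,0,0],[0,0,0],[0,0,0],[0,0,0],[0,0,0],[0,0,0],[0,0,0]]'

```text
time: 11.65
position: [0.5471, -0.1635, 0.2125]
eef_rot: [-0.033, 0.999, -0.001, 0.002]
force: [0.1, -1.0, -1.2]
width: 0.66
```

Call:
move_arm --dp '[[-0.002,0.03,0],[-0.004,0.07,0],[-0.007,0.115,0],[-0.01,0.16,0],[-0.013,0.205,0],[-0.016,0.25,0],[-0.018,0.29,0],[-0.02,0.313,0],[-0.02,0.3225,0],[-0.02,0.3225,0],[-0.02,0.3225,0]]' --twist '[[0,0,0],[0,0,0],[0,0,0],[0,0,0],[0,0,0],[0,0,0],[0,0,0],[0,0,0],[0,0,0],[0,0,0],[0,0,0]]'

```text
time: 12.75
position: [0.5262, 0.1586, 0.2081]
eef_rot: [-0.033, 0.999, -0.0, -0.0]
force: [-0.5, -0.2, -0.2]
width: 0.666
```

Call:
move_arm --dp '[[0,0,-0.04],[0,0,-0.085],[0,0,-0.115],[0,0,-0.13],[0,0,-0.135],[0,0,-0.135],[0,0,-0.135]]' --twist '[[0,0,0],[0,0,0],[0,0,0],[0,0,0],[0,0,0],[0,0,0],[0,0,0]]'

```text
time: 13.45
position: [0.5271, 0.1593, 0.0751]
eef_rot: [-0.033, 0.999, 0.0, 0.001]
force: [-0.5, -0.4, -1.2]
width: 0.663
```

```bash
python3 - <<'E'
from h import *
b=snap('scene','s5');print(state()['position'],state()['force'],state()['width'])
crop(b,290,140,430,290,4,'s5b')
E
```

```text
[0.52706304 0.15941118 0.07514928] [-0.5727429  -0.8834616  -0.37939105] 0.6629423511800547
```

View pics/s5b.png

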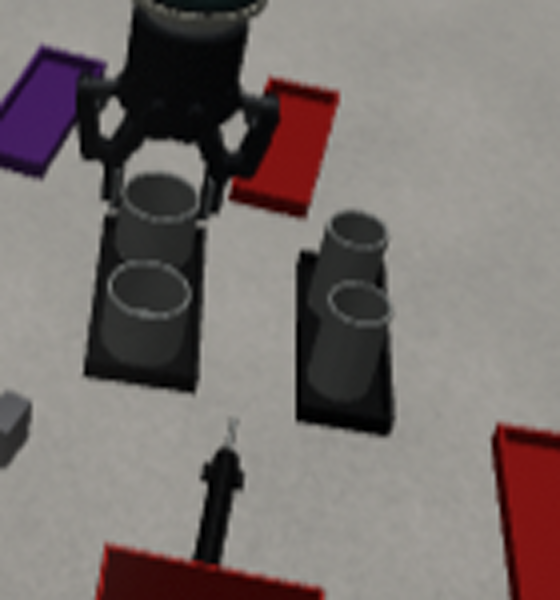

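Large cup hangs upright over its free half, in line with the tray. Lower it.

Call:
move_arm --dp '[[0,0,-0.008],[0,0,-0.014],[0,0,-0.017],[0,0,-0.018],[0,0,-0.018]]' --twist '[[0,0,0],[0,0,0],[0,0,0],[0,0,0],[0,0,0]]'

```text
time: 14.0
position: [0.5262, 0.1594, 0.056]
eef_rot: [-0.033, 0.999, -0.0, -0.0]
force: [-6.4, -2.1, 11.4]
width: 0.66
```

Call:
move_arm --dp '[[0,0,0.001],[0,0,0.001],[0,0,0.001],[0,0,0.001],[0,0,0.001],[0,0,0.03],[0,0,0.07],[0,0,0.11],[0,0,0.14],[0,0,0.15]]' --twist '[[0,0,0],[0,0,0],[0,0,0],[0,0,0],[0,0,0],[0,0,0],[0,0,0],[0,0,0],[0,0,0],[0,0,0]]' --grip 0.08

```text
time: 15.0
position: [0.527, 0.1596, 0.209]
eef_rot: [-0.033, 0.999, 0.0, 0.002]
force: [-0.5, -0.3, 0.6]
width: 0.938
```

```bash
cat >> h.py <<'E'
C0=np.array([.539,-.174]);TH=.349
def warp(im,z,W=.2,s=2500):
    n=int(W*s); g=(np.arange(n)-n/2)/s
    jx,jy=np.meshgrid(g,g,indexing='ij'); jx=-jx; jy=-jy   # up=+jig x, left=+jig y
    x=C0[0]+jx*np.cos(TH)-jy*np.sin(TH); y=C0[1]+jx*np.sin(TH)+jy*np.cos(TH)
    T=im['world_from_camera']; p=np.stack([x,y,0*x+z],-1)-T[:3,3]; c=p@T[:3,:3]
    u=im['cx']+im['fx']*c[...,0]/-c[...,2]; v=im['cy']-im['fy']*c[...,1]/-c[...,2]
    return cv2.remap(im['pixels'][:,:,::-1].copy(),u.astype(np.float32),v.astype(np.float32),cv2.INTER_CUBIC)
E
python3 - <<'E'
from h import *
s=state();print(s['q'],s['position'],s['force'],s['width'])
a=snap('top','t6');b=snap('scene','s6')
w=warp(a,.018,.22,1800);w2=warp(b,.018,.22,1800)
for q in (w,w2):
    for x in (-73,0): cv2.line(q,(0,int(198-x*1.8)),(396,int(198-x*1.8)),(0,255,0),1)
    cv2.circle(q,(198,198),int(65*1.8),(0,0,255),1)
cv2.imwrite('pics/w6.png',np.hstack([w,w2]))
E
```

```text
[ 2.47678386e-01 -1.43967396e-01  1.77045212e+00 -2.54553258e-06
  1.51065414e+00 -1.38906033e+00] [0.52701019 0.15956722 0.20904739] [-0.46472035 -0.29221969  0.6298237 ] 0.9378260976379709
```

View pics/w6.png

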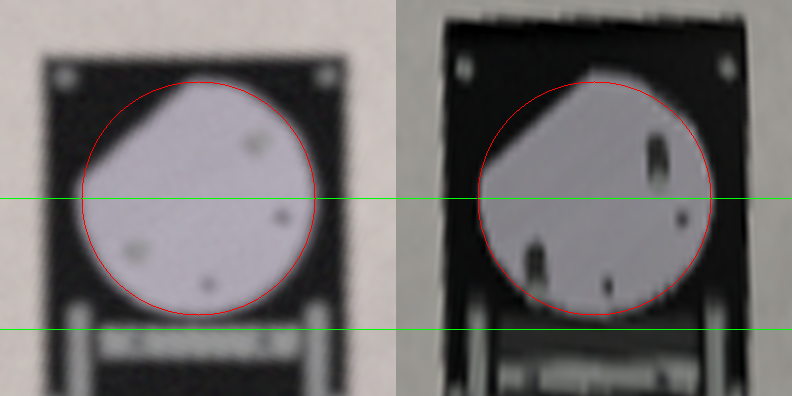

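Post_a at about (0.578,-0.194), disc centre (0.539,-0.173); it needs about 2.42 rad ccw. The fingers go behind post_a, side face square to the circle.

Call:
move_arm --dp '[[0.003,-0.03,0],[0.006,-0.07,0],[0.01,-0.11,0],[0.014,-0.15,0],[0.018,-0.19,0],[0.022,-0.23,0],[0.026,-0.27,0],[0.03,-0.31,0],[0.033,-0.345,0],[0.035,-0.37,0],[0.036,-0.382,0],[0.036,-0.382,0]]' --twist '[[0,0,-8],[0,0,-16],[0,0,-24],[0,0,-32],[0,0,-40],[0,0,-48],[0,0,-56],[0,0,-64],[0,0,-72],[0,0,-80],[0,0,-88],[0,0,-96]]' --grip 0.0

```text
time: 16.3
position: [0.5616, -0.2241, 0.2026]
eef_rot: [0.723, 0.691, -0.001, -0.001]
force: [-0.7, 1.0, 0.4]
width: -0.001
```

Call:
move_arm --dp '[[0,0,-0.02],[0,0,-0.05],[0,0,-0.08],[0,0,-0.1],[0,0,-0.12],[0,0,-0.13],[0,0,-0.14],[0,0,-0.14]]' --twist '[[0,0,-8],[0,0,-16],[0,0,-24],[0,0,-26],[0,0,-26],[0,0,-26],[0,0,-26],[0,0,-26]]'

```text
time: 17.1
position: [0.5616, -0.2224, 0.0638]
eef_rot: [0.858, 0.513, -0.001, -0.001]
force: [-0.6, 0.5, 0.5]
width: -0.004
```

```bash
python3 - <<'E'
from h import *
s=state();print(s['q'],s['position'],s['eef_rot'],s['force'],s['width'])
b=snap('scene','s7');crop(b,160,90,300,240,4,'s7b')
E
```

```text
[-4.19290786e-01  8.07068515e-02  1.79581043e+00  3.43930416e-05
  1.26723500e+00  7.31960628e-02] [ 0.56162635 -0.22240135  0.06378041] [ 8.58145102e-01  5.13406094e-01 -6.07244648e-04 -8.93039210e-04] [-0.59163947  0.53446724  0.52271506] -0.003755843835119834
```

View pics/s7b.png

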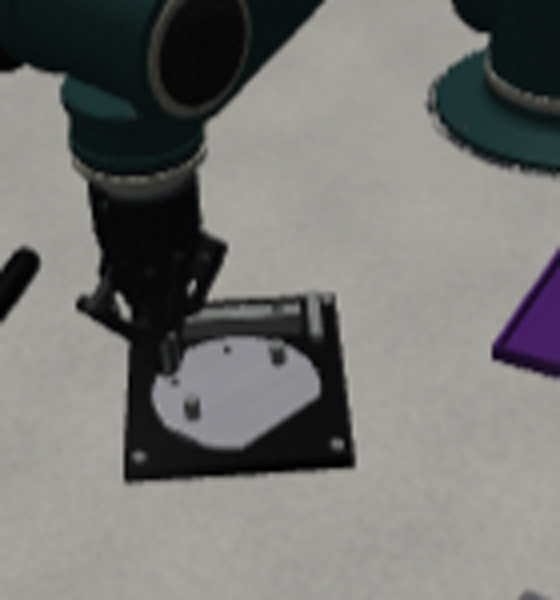

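```bash
python3 - <<'E'
import numpy as np
C=np.array([.539,-.173]);P=np.array([.5616+.0071,-.2224+.0132])-C
R=lambda a:np.array([[np.cos(a),-np.sin(a)],[np.sin(a),np.cos(a)]])
for s,e in((0,80),(80,126)):
    b=R(np.radians(s))@P
    print([[*np.round(R(np.radians(s+k))@P-b,4).tolist(),0] for k in range(7,e-s+1,7)]); print(e)
E
```

```text
[[0.0042, 0.0039, 0], [0.0079, 0.0083, 0], [0.011, 0.013, 0], [0.0135, 0.0182, 0], [0.0154, 0.0236, 0], [0.0166, 0.0292, 0], [0.0171, 0.0349, 0], [0.0169, 0.0406, 0], [0.016, 0.0462, 0], [0.0145, 0.0517, 0], [0.0123, 0.057, 0]]
80
[[-0.0031, 0.0048, 0], [-0.0068, 0.0092, 0], [-0.0109, 0.0131, 0], [-0.0156, 0.0165, 0], [-0.0206, 0.0193, 0], [-0.0258, 0.0214, 0]]
126
```

Call:
move_arm --dp '[[0,0,-0.01],[0,0,-0.018],[0,0,-0.018],[0.0035,0.0065,-0.018],[0.0071,0.0132,-0.018],[0.0071,0.0132,-0.018]]' --twist '[[0,0,0],[0,0,0],[0,0,0],[0,0,0],[0,0,0],[0,0,0]]'

```text
time: 17.75
position: [0.57, -0.2086, 0.0478]
eef_rot: [0.858, 0.514, 0.0, 0.0]
force: [-0.3, 0.6, 0.6]
width: 0.0
```

Call:
move_arm --dp '[[0.0042,0.0039,0],[0.0079,0.0083,0],[0.011,0.013,0],[0.0135,0.0182,0],[0.0154,0.0236,0],[0.0166,0.0292,0],[0.0171,0.0349,0],[0.0169,0.0406,0],[0.0169,0.0406,0]]' --twist '[[0,0,7],[0,0,14],[0,0,21],[0,0,28],[0,0,35],[0,0,42],[0,0,49],[0,0,56],[0,0,56]]'

```text
time: 18.65
position: [0.5864, -0.1683, 0.0477]
eef_rot: [0.515, 0.857, 0.0, 0.0]
force: [0.4, -0.0, 0.1]
width: -0.0
```

```bash
cat >> h.py <<'E'
def flat(im,c=(.001,.001),hint=None):
    # find disc-boundary radius per direction in the jig frame; flat = the run of small radii
    s=2500;w=cv2.cvtColor(warp(im,.018,.2,s),cv2.COLOR_BGR2GRAY).astype(float);n=w.shape[0]
    out=[]
    for k in range(360):
        a=np.radians(k);r=np.arange(.04,.075,.0002)
        x=c[0]+r*np.cos(a);y=c[1]+r*np.sin(a)
        g=cv2.remap(w.astype(np.float32),(n/2-y*s).astype(np.float32)[None],(n/2-x*s).astype(np.float32)[None],cv2.INTER_LINEAR)[0]
        i=np.where(g<90)[0]; out.append(r[i[0]] if len(i) else .075)
    return np.array(out)
E
python3 - <<'E'
from h import *
s=state();print(s['position'],s['force'])
a=snap('top','t8');b=snap('scene','s8')
for n in('t6','s6','t8','s8'):
    im=dict(np.load(f'pics/{n}.npz')); print(n,(flat(im)[::6]*1000).astype(int).tolist())
E
```

```text
[ 0.58639704 -0.16832892  0.04765036] [ 0.39105967 -0.04855196  0.06271556]
t6 [65, 63, 58, 56, 53, 52, 50, 51, 51, 52, 53, 55, 58, 63, 66, 66, 67, 67, 67, 66, 66, 67, 67, 67, 67, 67, 68, 67, 67, 67, 68, 67, 67, 67, 67, 67, 67, 67, 67, 67, 67, 67, 67, 67, 67, 67, 66, 66, 66, 66, 67, 66, 65, 65, 65, 65, 66, 66, 66, 66]
s6 [68, 63, 58, 55, 53, 52, 51, 50, 51, 51, 53, 55, 58, 61, 62, 62, 62, 62, 62, 62, 63, 63, 40, 40, 44, 50, 63, 64, 65, 65, 65, 66, 47, 65, 65, 65, 65, 66, 65, 66, 66, 66, 50, 49, 66, 66, 66, 66, 40, 40, 40, 40, 40, 65, 65, 65, 68, 68, 68, 68]
t8 [40, 43, 61, 65, 66, 67, 67, 67, 67, 68, 67, 63, 40, 40, 40, 40, 40, 40, 40, 40, 40, 40, 40, 40, 40, 40, 40, 40, 40, 40, 40, 40, 40, 40, 40, 42, 49, 49, 48, 48, 48, 48, 51, 53, 40, 40, 40, 50, 40, 40, 40, 40, 40, 40, 40, 40, 40, 40, 40, 40]
s8 [40, 40, 40, 63, 65, 68, 67, 67, 66, 66, 62, 57, 54, 51, 50, 49, 48, 48, 49, 50, 52, 55, 58, 63, 64, 64, 64, 65, 64, 40, 40, 40, 40, 40, 40, 40, 40, 40, 40, 65, 49, 48, 65, 65, 65, 65, 65, 65, 67, 67, 68, 68, 46, 68, 40, 40, 40, 40, 40, 67]
```

Flat was at ~41°, now ~99° in the jig frame; target 180°, so 81° to go.

```bash
python3 - <<'E'
import numpy as np
C=np.array([.539,-.173]);P=np.array([.5864,-.1683])-C
R=lambda a:np.array([[np.cos(a),-np.sin(a)],[np.sin(a),np.cos(a)]])
print([[*np.round(R(np.radians(k))@P-P,4).tolist(),0] for k in list(range(7,71,7))])
E
```

```text
[[-0.0009, 0.0057, 0], [-0.0025, 0.0113, 0], [-0.0048, 0.0167, 0], [-0.0078, 0.0217, 0], [-0.0113, 0.0263, 0], [-0.0153, 0.0305, 0], [-0.0198, 0.0342, 0], [-0.0248, 0.0372, 0], [-0.0301, 0.0397, 0], [-0.0356, 0.0414, 0]]
```

Call:
move_arm --dp '[[-0.0009,0.0057,0],[-0.0025,0.0113,0],[-0.0048,0.0167,0],[-0.0078,0.0217,0],[-0.0113,0.0263,0],[-0.0153,0.0305,0],[-0.0198,0.0342,0],[-0.0248,0.0372,0],[-0.0301,0.0397,0],[-0.0356,0.0414,0],[-0.0356,0.0414,0]]' --twist '[[0,0,7],[0,0,14],[0,0,21],[0,0,28],[0,0,35],[0,0,42],[0,0,49],[0,0,56],[0,0,63],[0,0,70],[0,0,70]]'

```text
time: 19.85
position: [0.5504, -0.1275, 0.0475]
eef_rot: [-0.067, 0.998, -0.0, 0.0]
force: [-0.5, 0.1, 0.3]
width: 0.0
```

```bash
python3 - <<'E'
from h import *
s=state();print(s['position'],s['force'],s['q'])
a=snap('top','t9');b=snap('scene','s9')
for n in('t9','s9'):
    im=dict(np.load(f'pics/{n}.npz')); f=(flat(im)[::4]*1000).astype(int);print(n,[(4*i,int(f[i])) for i in range(20,60)])
C=np.array([.539,-.173]);P=s['position'][:2]-C
R=lambda a:np.array([[np.cos(a),-np.sin(a)],[np.sin(a),np.cos(a)]])
print([[*np.round(R(np.radians(k))@P-P,4).tolist(),0] for k in (3,6,8,10,12,14)])
E
```

```text
[ 0.55035248 -0.12754852  0.04751952] [-0.46443667  0.14375837  0.30279671] [-2.72870811e-01  1.28014190e-02  1.89520038e+00 -4.33982815e-05
  1.23342583e+00 -1.97859636e+00]
t9 [(80, 40), (84, 40), (88, 66), (92, 66), (96, 67), (100, 67), (104, 67), (108, 68), (112, 68), (116, 68), (120, 68), (124, 68), (128, 68), (132, 66), (136, 63), (140, 61), (144, 59), (148, 56), (152, 55), (156, 54), (160, 52), (164, 50), (168, 45), (172, 40), (176, 40), (180, 40), (184, 40), (188, 40), (192, 40), (196, 40), (200, 40), (204, 40), (208, 40), (212, 40), (216, 40), (220, 40), (224, 40), (228, 40), (232, 40), (236, 40)]
s9 [(80, 40), (84, 40), (88, 40), (92, 40), (96, 40), (100, 40), (104, 40), (108, 40), (112, 40), (116, 40), (120, 40), (124, 40), (128, 40), (132, 40), (136, 40), (140, 40), (144, 40), (148, 40), (152, 40), (156, 41), (160, 40), (164, 40), (168, 40), (172, 40), (176, 40), (180, 45), (184, 51), (188, 52), (192, 53), (196, 54), (200, 59), (204, 61), (208, 64), (212, 65), (216, 65), (220, 65), (224, 66), (228, 65), (232, 64), (236, 64)]
[[-0.0024, 0.0005, 0], [-0.0048, 0.0009, 0], [-0.0064, 0.0011, 0], [-0.0081, 0.0013, 0], [-0.0097, 0.0014, 0], [-0.0113, 0.0014, 0]]
```

Call:
move_arm --dp '[[-0.0024,0.0005,0],[-0.0048,0.0009,0],[-0.0064,0.0011,0],[-0.0081,0.0013,0],[-0.0081,0.0013,0],[-0.0081,0.0013,0]]' --twist '[[0,0,3],[0,0,6],[0,0,8],[0,0,10],[0,0,10],[0,0,10]]'

```text
time: 20.55
position: [0.5427, -0.1263, 0.0474]
eef_rot: [-0.153, 0.988, -0.0, 0.0]
force: [0.5, -0.2, -0.1]
width: 0.003
```

Call:
move_arm --dp '[[0.005,0,0],[0.01,0,0.01],[0.01,0,0.04],[0.01,0,0.08],[0.04,0.04,0.1],[0.08,0.09,0.1],[0.1,0.14,0.1],[0.1,0.19,0.1],[0.1,0.23,0.1],[0.1,0.25,0.1]]' --twist '[[0,0,0],[0,0,0],[0,0,0],[0,0,0],[0,0,0],[0,0,0],[0,0,0],[0,0,0],[0,0,0],[0,0,0]]'

```text
time: 21.55
position: [0.6429, 0.1273, 0.148]
eef_rot: [-0.155, 0.988, 0.0, 0.0]
force: [0.4, -0.5, 0.0]
width: 0.004
```

```bash
python3 - <<'E'
from h import *
s=state();print(s['position'],s['force'],s['q'])
a=snap('top','t10');b=snap('scene','s10')
w=warp(a,.018,.22,1800);w2=warp(b,.018,.22,1800)
for q in (w,w2):
    for x in (-73,-50,0): cv2.line(q,(0,int(198-x*1.8)),(396,int(198-x*1.8)),(0,255,0),1)
cv2.imwrite('pics/w10.png',np.hstack([w,w2]))
for n in('t10','s10'):
    im=dict(np.load(f'pics/{n}.npz')); f=(flat(im)[::4]*1000).astype(int);print(n,[(4*i,int(f[i])) for i in range(30,60)])
E
```

```text
[0.64285023 0.12734538 0.14797194] [ 0.38555963 -0.46424819  0.00248089] [ 1.56448928e-01  1.20139306e-01  1.60920453e+00  4.79050235e-04
  1.41195988e+00 -1.72548637e+00]
t10 [(120, 68), (124, 68), (128, 68), (132, 68), (136, 68), (140, 68), (144, 64), (148, 61), (152, 59), (156, 57), (160, 56), (164, 54), (168, 54), (172, 54), (176, 53), (180, 53), (184, 53), (188, 54), (192, 54), (196, 56), (200, 57), (204, 59), (208, 61), (212, 64), (216, 66), (220, 67), (224, 67), (228, 67), (232, 66), (236, 66)]
s10 [(120, 64), (124, 64), (128, 64), (132, 64), (136, 64), (140, 64), (144, 61), (148, 58), (152, 55), (156, 53), (160, 52), (164, 51), (168, 51), (172, 50), (176, 49), (180, 50), (184, 50), (188, 51), (192, 52), (196, 53), (200, 54), (204, 56), (208, 59), (212, 60), (216, 63), (220, 64), (224, 66), (228, 65), (232, 64), (236, 65)]
```

View pics/w10.png

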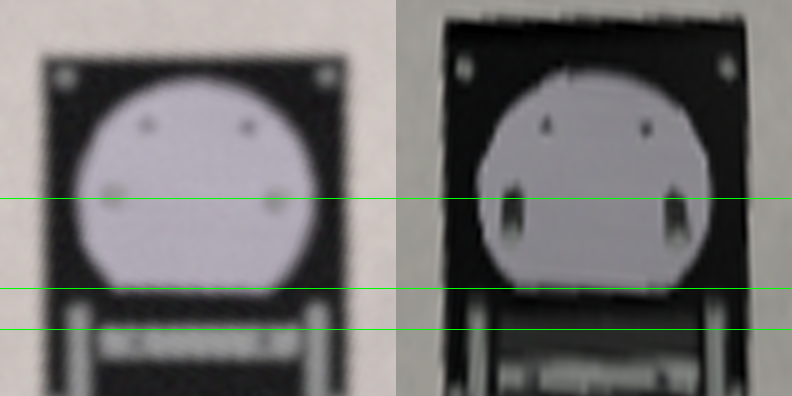

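The flat now faces the bar within about 2°. Going behind the bar to push it up.

Call:
move_arm --dp '[[-0.015,-0.025,0],[-0.035,-0.057,0],[-0.058,-0.093,0],[-0.082,-0.132,0],[-0.106,-0.171,0],[-0.13,-0.21,0],[-0.155,-0.25,0],[-0.178,-0.287,0],[-0.198,-0.32,0],[-0.211,-0.34,0],[-0.211,-0.34,0],[-0.211,-0.34,0]]' --twist '[[0,0,2],[0,0,2],[0,0,2],[0,0,2],[0,0,2],[0,0,2],[0,0,2],[0,0,2],[0,0,2],[0,0,2],[0,0,2],[0,0,2]]'

```text
time: 22.85
position: [0.4315, -0.2167, 0.148]
eef_rot: [-0.171, 0.985, -0.0, 0.0]
force: [0.6, -0.1, -0.0]
width: 0.001
```

Call:
move_arm --dp '[[0,0,-0.04],[0,0,-0.07],[0,0,-0.09],[0,0,-0.1],[0,0,-0.106],[0,0,-0.106]]' --twist '[[0,0,0],[0,0,0],[0,0,0],[0,0,0],[0,0,0],[0,0,0]]'

```text
time: 23.45
position: [0.4319, -0.2159, 0.0415]
eef_rot: [-0.172, 0.985, 0.0, -0.0]
force: [-0.0, 0.6, 0.6]
width: -0.001
```

```bash
python3 - <<'E'
from h import *
s=state();d=s['position'][:2]-[.540,-.173]
print(s['position'],s['eef_rot'],s['force'],'jig',d@[.94,.342],d@[-.342,.94])
b=snap('scene','s11');crop(b,180,110,300,240,4,'s11b')
E
```

```text
[ 0.43187467 -0.21588459  0.04151267] [-1.71962510e-01  9.85103493e-01  5.75390746e-05 -1.70162258e-05] [-0.03339759  0.64204985  0.58765963] jig -0.11630434149005271 -0.0033326533910952444
```

Call:
move_arm --dp '[[0.004,0.004,0],[0.0085,0.006,0],[0.0125,0.0075,0],[0.016,0.009,0],[0.0195,0.01,0],[0.023,0.0114,0],[0.0265,0.0126,0],[0.03,0.014,0],[0.0324,0.0147,0],[0.0324,0.0147,0]]' --twist '[[0,0,0],[0,0,0],[0,0,0],[0,0,0],[0,0,0],[0,0,0],[0,0,0],[0,0,0],[0,0,0],[0,0,0]]'

```text
time: 24.5
position: [0.4642, -0.2013, 0.0413]
eef_rot: [-0.172, 0.985, 0.0, 0.0]
force: [-0.4, -0.2, 0.7]
width: 0.0
```

```bash
python3 - <<'E'
from h import *
s=state();d=s['position'][:2]-[.540,-.173]
print(s['position'],s['force'],'jig',d@[.94,.342],d@[-.342,.94])
E
```

```text
[ 0.46423957 -0.20130797  0.04132192] [-0.37596178 -0.18457524  0.72843115] jig -0.08089612893064886 -0.0006994301420487623
```

Continue gently in small steps, watching the force.

Call:
move_arm --dp '[[0.0014,0.0005,0],[0.0028,0.001,0],[0.0028,0.001,0],[0.0028,0.001,0]]' --twist '[[0,0,0],[0,0,0],[0,0,0],[0,0,0]]'

```text
time: 24.9
position: [0.4668, -0.2004, 0.0414]
eef_rot: [-0.172, 0.985, -0.0, 0.0]
force: [-0.0, 0.5, -0.3]
width: -0.0
```

Call:
move_arm --dp '[[0.0009,0.0003,0],[0.0019,0.0007,0],[0.0019,0.0007,0],[0.0019,0.0007,0]]' --twist '[[0,0,0],[0,0,0],[0,0,0],[0,0,0]]'

```text
time: 25.3
position: [0.4685, -0.1998, 0.0414]
eef_rot: [-0.172, 0.985, 0.0, -0.0]
force: [-5.4, -1.9, 1.6]
width: -0.0
```

```bash
python3 - <<'E'
from h import *
a=snap('top','t12');b=snap('scene','s12')
for n,z in(('t12',.018),('t12',.032),('s12',.018),('s12',.032)):
    im=dict(np.load(f'pics/{n}.npz')); g=cv2.cvtColor(warp(im,z,.22,2000),cv2.COLOR_BGR2GRAY)
    # profile along jig x, averaged for y 15..35 mm and -15..-35
    for s in(25,-25):
        c=220-2*s; pr=g[:,c-15:c+15].mean(1); print(n,z,s,[(x,int(pr[220-2*x])) for x in range(-80,-40,2)])
E
```

```text
t12 0.018 25 [(-80, 45), (-78, 47), (-76, 48), (-74, 50), (-72, 51), (-70, 52), (-68, 54), (-66, 55), (-64, 56), (-62, 56), (-60, 57), (-58, 57), (-56, 57), (-54, 57), (-52, 58), (-50, 58), (-48, 59), (-46, 59), (-44, 60), (-42, 61)]
t12 0.018 -25 [(-80, 73), (-78, 75), (-76, 77), (-74, 80), (-72, 82), (-70, 82), (-68, 82), (-66, 83), (-64, 84), (-62, 84), (-60, 84), (-58, 84), (-56, 84), (-54, 82), (-52, 80), (-50, 79), (-48, 78), (-46, 77), (-44, 76), (-42, 75)]
t12 0.032 25 [(-80, 46), (-78, 47), (-76, 49), (-74, 51), (-72, 52), (-70, 54), (-68, 55), (-66, 57), (-64, 57), (-62, 57), (-60, 58), (-58, 58), (-56, 58), (-54, 58), (-52, 58), (-50, 58), (-48, 59), (-46, 59), (-44, 59), (-42, 60)]
t12 0.032 -25 [(-80, 75), (-78, 77), (-76, 79), (-74, 82), (-72, 83), (-70, 83), (-68, 84), (-66, 85), (-64, 85), (-62, 84), (-60, 84), (-58, 84), (-56, 83), (-54, 80), (-52, 78), (-50, 77), (-48, 76), (-46, 75), (-44, 74), (-42, 73)]
s12 0.018 25 [(-80, 102), (-78, 107), (-76, 115), (-74, 117), (-72, 113), (-70, 105), (-68, 91), (-66, 72), (-64, 56), (-62, 42), (-60, 34), (-58, 35), (-56, 42), (-54, 50), (-52, 63), (-50, 84), (-48, 102), (-46, 120), (-44, 132), (-42, 136)]
s12 0.018 -25 [(-80, 110), (-78, 117), (-76, 122), (-74, 123), (-72, 116), (-70, 103), (-68, 89), (-66, 71), (-64, 55), (-62, 45), (-60, 37), (-58, 34), (-56, 40), (-54, 53), (-52, 71), (-50, 93), (-48, 110), (-46, 123), (-44, 134), (-42, 136)]
s12 0.032 25 [(-80, 13), (-78, 12), (-76, 12), (-74, 11), (-72, 10), (-70, 20), (-68, 42), (-66, 66), (-64, 89), (-62, 100), (-60, 105), (-58, 112), (-56, 117), (-54, 115), (-52, 107), (-50, 94), (-48, 75), (-46, 58), (-44, 44), (-42, 35)]
s12 0.032 -25 [(-80, 13), (-78, 12), (-76, 12), (-74, 13), (-72, 12), (-70, 19), (-68, 40), (-66, 64), (-64, 89), (-62, 107), (-60, 114), (-58, 121), (-56, 123), (-54, 118), (-52, 107), (-50, 93), (-48, 75), (-46, 58), (-44, 46), (-42, 37)]
```

5.7 N at the expected flush position. A bit more push to square it.

Call:
move_arm --dp '[[0.0005,0.0002,0],[0.0009,0.0003,0],[0.0009,0.0003,0],[0.0009,0.0003,0],[0.0009,0.0003,0]]' --twist '[[0,0,0],[0,0,0],[0,0,0],[0,0,0],[0,0,0]]'

```text
time: 25.9
position: [0.4692, -0.1996, 0.0413]
eef_rot: [-0.172, 0.985, 0.0, -0.0]
force: [-7.5, -2.0, 2.5]
width: 0.0
```

Call:
move_arm --dp '[[0.0007,0.0003,0],[0.0014,0.0005,0],[0.0014,0.0005,0],[0.0014,0.0005,0],[0.0014,0.0005,0]]' --twist '[[0,0,0],[0,0,0],[0,0,0],[0,0,0],[0,0,0]]'

```text
time: 26.4
position: [0.4696, -0.1994, 0.0413]
eef_rot: [-0.172, 0.985, -0.0, -0.002]
force: [-20.8, -5.7, 10.6]
width: 0.003
```

Solid stop at ~21 N. Back straight off, rise, and check.

Call:
move_arm --dp '[[-0.003,-0.001,0],[-0.009,-0.003,0],[-0.019,-0.007,0],[-0.028,-0.01,0],[-0.028,-0.01,0.03],[-0.028,-0.01,0.07],[-0.028,-0.01,0.11],[-0.02,0.04,0.12],[0,0.09,0.12],[0.01,0.14,0.12],[0.02,0.19,0.12],[0.02,0.23,0.12]]' --twist '[[0,0,0],[0,0,0],[0,0,0],[0,0,0],[0,0,0],[0,0,0],[0,0,0],[0,0,0],[0,0,0],[0,0,0],[0,0,0],[0,0,0]]'

```text
time: 27.6
position: [0.4908, 0.0327, 0.1615]
eef_rot: [-0.172, 0.985, 0.0, 0.0]
force: [0.4, -0.1, 0.3]
width: -0.002
```

```bash
python3 - <<'E'
from h import *
s=state();print(s['position'],s['force'],s['time'])
a=snap('top','t13');b=snap('scene','s13')
w=warp(a,.018,.22,1800);w2=warp(b,.018,.22,1800)
c=cv2.resize(b['pixels'][170:270,300:400,::-1],(396,396),interpolation=cv2.INTER_CUBIC) # trays
w=w[150:396];w2=w2[150:396]
w=cv2.resize(w,(396,246))
T=cv2.resize(a['pixels'][145:207,130:230,::-1],(396,246),interpolation=cv2.INTER_CUBIC)
S=cv2.resize(b['pixels'][180:254,300:400,::-1],(396,293),interpolation=cv2.INTER_CUBIC)[:246]
cv2.imwrite('pics/f13.png',np.vstack([np.hstack([w,w2]),np.hstack([T,S])]))
E
```

```text
[0.49080097 0.03271332 0.16150499] [ 0.36091252 -0.10263551  0.2866213 ] 27.6
```

View pics/f13.png

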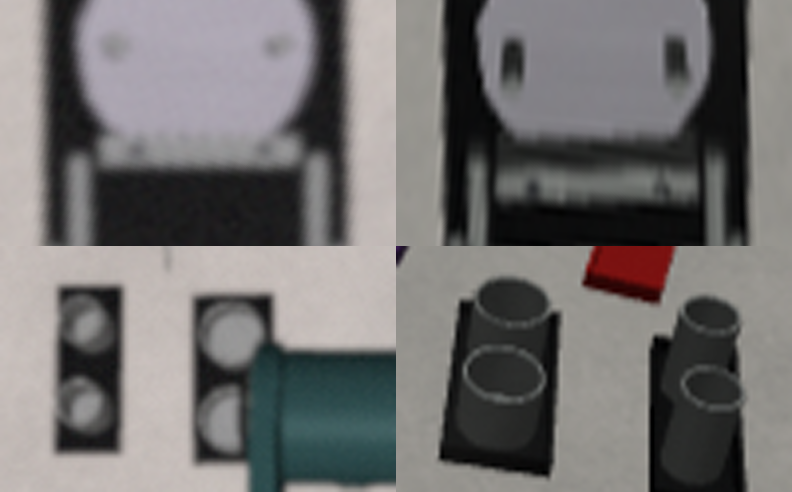

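The posts are level, the flat lies on the bar along its whole length, all cups stand upright in their trays, and the arm is clear. Handing in.

```bash
python3 -c "
from station import env
print(env.hand_in())"
```

```text
the job is handed in; nothing more can be done
None
```

The job is finished and handed in at about 28 s of the 72 s allowed; no verdict was reported.

- **Cups:** I pulled the small cup out and stood it in the free half of the narrow tray, then stood the large one in the wide tray. The last pictures show both upright in their own trays beside the parked cups. In the top view the arm partly hides the large cup, but the scene view shows it whole.
- **Disc:** I pushed post_a round with the closed fingertips, about 138° counterclockwise. Before the bar moved, the flat faced it within about 2°, by the camera.
- **Bar:** I slid it up from behind until it stopped hard at about 21 N. The final top view shows the posts level and no visible gap between bar and flat. I did not measure the final gap or angle more finely than that.
- **Other objects:** I did not check separately that every bystander stayed put. Apart from the cups, the disc post and the bar, no move showed an unexpected contact force. No check failed or disagreed.

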